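# Hang the pet's treat pail on the balcony hanger

### The job

Swing the folded wire handle of the small metal pail upright with a fingertip while the pail stands on the bench, then take the pail by that handle and hang it on the twin-prong wire hanger, so that it hangs still with the handle lying across both prongs. Leave the glass treat jar standing where it is.

Things in the scene. Friction and masses are not known exactly. Their poses are not given: they have to be found in the camera images.
- bail_bar (a point): Middle of the top bar of the pail's wire handle (bail); turns with it. Bar 96 mm long along own y, wire 6 mm thick, its middle 36 mm a black grip tube of 12 mm diameter. Own z: from the pivot line to the bar (80 mm), vertical when upright. Starts folded towards the pail's -x (the robot), z 57 to 72 degrees off vertical. Stiff pivots (0.013 N m): stays where left, swings 74 degrees either way.
- pail: Small open metal pail, loose, 0.2 to 0.33 kg, 80 mm high, 80 mm diameter at the foot, 96 mm at the rim, the only vessel with a wire handle. Origin: centre of its underside; z up its axis; y along the handle's pivot line, which crosses the axis 70 mm above the origin. Handle upright: bar centre 150 mm above the underside; handle arms 108 mm apart.
- hook_seat (a point): Where the bar's middle rests on the fixed wire hanger, 215 mm above the bench, midway between two 7 mm steel prongs 64 mm apart along y (lay the bar along y). Prongs point to -x: level 12 mm either side of here, then the ends turn up (tips 22 mm out, 15 mm higher); inwards they rise 12 mm to uprights 82 mm behind (+x). Free space between prongs, nothing above the tips. Foot plate 170x110x8 mm.
- jar: Empty open glass treat jar, loose, 72 mm diameter, 100 mm high, standing on the bench. Origin: centre of its underside; z up. Not to be moved.
Mind the look-alikes: they are no part of the job. Leave any orange look-alike of the part that bears hook_seat alone.

How it is judged (in metres and radians):
On the way:
1. the bail stands upright (within 17 degrees) while the pail stands on the bench (angle between bail_bar's own z axis and vertical below 0.3 rad and height (world z) of pail below 0.006 m and angle between pail's own z axis and vertical below 0.15 rad), for 0.2 s.
At the end, for the whole second after the job is handed in: The pail hangs still (under 50 mm/s), clear of the bench and upright within 20 degrees; the middle of the bail's bar is within 25 mm sideways, 22 mm outwards, 30 mm inwards and 12 mm in height of the seat point and lies across the prongs within 20 degrees (x of bail_bar in the frame of hook_seat between -0.022 and 0.03 m and y of bail_bar in the frame of hook_seat between -0.025 and 0.025 m and z of bail_bar in the frame of hook_seat between -0.012 and 0.012 m and angle between the y axis of bail_bar and the y axis of hook_seat, either way round below 0.35 rad and angle between pail's own z axis and vertical below 0.35 rad and height (world z) of pail above 0.04 m and linear speed of pail below 0.05 m/s); the robot touches nothing.
It fails at once if the glass jar is tipped or shifted by more than 20 mm (angle between jar's own z axis and vertical above 0.3 rad or distance of jar from where it was at the start of the episode above 0.02 m).
It also fails if it takes over 70 s, if anything falls off the work surface, if the arm or the gripper's body presses on something with over 40 N, if the wrist force passes 120 N, or if a joint passes its speed limit or range.

### The arm

A 6-joint arm with a two-finger parallel gripper is mounted at the origin on the work surface. World frame = base frame: x ahead of the robot, y to its left, z up, the work surface at z = 0. Lengths are in mm, angles in rad, forces in N, time in s.
With the tool pointing down it reaches from about 300 to 775 mm from the base axis. Payload 14.6 kg.
Tool frame: the origin (TCP) lies between the finger pads; the fingertips stand 22 mm ahead of it and the grasp point (between the pads) lies 3 mm ahead of it (manip.tcp_to_tips is the distance from the TCP to the fingertips, in mm); y points along the fingers, z is the direction in which the jaws open and shut, and the axes are right-handed (so a half turn about y gives the same grasp; the last joint's range is limited). The gripper opens to 94 mm and grips with 3 to 60 N. Pads are 16 mm wide; open, the fingers measure 119 mm over their backs; the gripper's body (75 mm by 177 mm) begins 78 mm behind the grasp point.
Start: joints at [1.058, 0.3, 1.521, -0, 1.321, -0.067], TCP at [237.145, 496.238, 227.446] pointing down, gripper open.
Joint ranges: [-3.03, 3.03], [-0.79, 2.21], [0.23, 2.52], [-1.04, 4.18], [0, 3.07], [-2.55, 2.55]. Speed limits (rad/s): [2.22, 2.22, 2.57, 3.14, 3.14, 3.14].

### API

Orientations are given as [roll, pitch, yaw] about the fixed x, y, z axes, in that order (R = Rz(yaw) Ry(pitch) Rx(roll)).
In Python, from cell import manip gives the robot as it stands.
- The arm moves only by the shell command python3 -m jog 'ROWS' [OPENING] [FORCE]. ROWS is JSON, one flat list of numbers, 6 for each row, row after row: the shift along the tool's x, y, z in mm, then the turn, a rotation vector about the tool's x, y, z in degrees. A call has 1 to 10 rows; each row is the pose to reach, as a shift and turn from the pose commanded when the call began, along the tool's axes at that moment; what a row does not reach only later rows make up. A row lasts 1/12 s, in which the tool goes at most 41.7 mm and 7.16 degrees, less where a joint would pass 70% of its speed; a pose out of reach is approached as far as the arm can. A call with a gripper value outside its range is refused whole. OPENING is the finger opening in mm, from 0 to 94, set as the call begins (- or left out, the last holds). The fingers move at their own pace and stop on an object; FORCE is the grip in N (left out, the last holds). Time passes only in rows, so rows that repeat a pose let the fingers close. It gives the time, the measured TCP pose, the force and the opening at its end, in the units of the state.
- manip.read_state(): the state, without advancing time (a new reading comes with each control period).
- manip.camera(name): name is "side" or "top"; returns a dict with "img" (400x640x3 uint8, red, green, blue), "intrinsics" (3x3 intrinsics, pixels), "k1" (the pictures are not rectified: a ray, as slopes to the right and down, at radius r is drawn at 1 + k1 r^2 times it, then the intrinsics apply), "origin" and "orientation" of the camera in the world. Camera axes: x right, y down, z forward; pixel columns grow to the right and rows downward; lengths in mm; the calibration is good to about 2 mm. A picture is of the moment at which its call begins. There is no depth.
- manip.sign_off(): hands the job in, once; it reports no verdict.
Trained networks look in a picture, given as the dict that the camera call returned (one of the last four; its "shot" number tells which), for a name from the list of things; names that differ only in an ending like _2 or _b are one class to them, and where a whole thing is asked for, a point or a joint stands for the part that bears it (a point fixed in the world has none). Each returns a list of dicts, best first, with "score" (0 to 1); they miss things now and then, are a little off and sometimes report something else, mostly with a low value. They report only what shows in the picture. A call takes as long as a camera call. They do not tell look-alikes from the thing itself.
- manip.masks_of(thing, picture): "pixels" (400x640 bool, what is visible of it) and "xy" ([column, row] in pixels, amid what is visible of it).
- manip.tip_of(thing, picture): "xy" ([column, row] in pixels: a listed point, or the origin of a listed thing).
The state is a dict: "clock": time; "joints": joint angles; "qd": joint speeds; "effort": joint torques, N m; "eef_pos": TCP position; "eef_rot": TCP orientation; "wrist_force": force on the tool from outside, world axes, zero at the start; "moment": the same for the moment, N m; "finger_gap": finger opening in mm.
Only numpy, scipy, OpenCV 4.12 (cv2) and the standard library are available. Lean on these libraries where they do the work, as an engineer would, in place of code of your own. Each camera call takes 0.05 s, during which the arm holds its last target.

## Working session

There is one attempt and no reset: what is moved stays moved. The work goes in short steps, Python scripts to look and compute and a shell command to move; the robot and the scene stay as the last step left them, time stands still between calls to the robot, and variables do not carry over. Pictures are saved under pics/ and viewed, and the job is handed in when it is done.

```bash
ls; mkdir -p pics
cat > h.py <<'E'
import numpy as np,cv2
from cell import manip
from scipy.spatial.transform import Rotation as R
def rot(o):
    o=np.array(o,float)
    return o if o.shape==(3,3) else R.from_euler('xyz',o).as_matrix()
def ray(c,xy):
    K=np.array(c['intrinsics']);k=c['k1']
    d=np.array([(xy[0]-K[0,2])/K[0,0],(xy[1]-K[1,2])/K[1,1]])
    u=d.copy()
    for _ in range(30): u=d/(1+k*(u@u))
    v=rot(c['orientation'])@np.array([u[0],u[1],1]); return np.array(c['origin'],float),v/np.linalg.norm(v)
def onz(c,xy,z):
    o,v=ray(c,xy); return o+v*(z-o[2])/v[2]
def tri(c1,p1,c2,p2):
    o1,v1=ray(c1,p1);o2,v2=ray(c2,p2)
    s=np.linalg.lstsq(np.stack([v1,-v2],1),o2-o1,rcond=None)[0]
    a=o1+s[0]*v1;b=o2+s[1]*v2
    return (a+b)/2,np.linalg.norm(a-b)
def proj(c,p):
    q=rot(c['orientation']).T@(np.array(p,float)-np.array(c['origin'],float));u=q[:2]/q[2]
    u=u*(1+c['k1']*(u@u));K=np.array(c['intrinsics']);return np.array([K[0,0]*u[0]+K[0,2],K[1,1]*u[1]+K[1,2]])
E
python3 - <<'E'
from h import *
print(manip.read_state())
for n in ['side','top']:
    c=manip.camera(n); cv2.imwrite(f'pics/{n}0.png',c['img'][:,:,::-1])
    print(n,{k:v for k,v in c.items() if k!='img'})
    for t in ['pail','bail_bar','hook_seat','jar']:
        print(t,'tip',[(np.round(d['xy'],1),round(d['score'],2)) for d in manip.tip_of(t,c)])
        try: print('  mask',[(np.round(d['xy'],1),round(d['score'],2),d['pixels'].sum()) for d in manip.masks_of(t,c)])
        except Exception as e: print(e)
E
```

```text
pics
{'clock': 0.0, 'joints': array([ 1.05841295e+00,  3.00490455e-01,  1.52155841e+00, -1.20957155e-05,
        1.32071816e+00, -6.66160774e-02]), 'qd': array([ 0.00023577, -0.00092877, -0.00010491,  0.00137483,  0.00108983,
       -0.00010442]), 'effort': array([-6.82672344e-04, -5.31815636e+01, -3.52731371e+01,  7.06981332e-02,
        2.45117967e-02, -6.34470712e-05]), 'eef_pos': array([237.03132521, 496.04395745, 226.88529689]), 'eef_rot': array([-1.57196887e+00,  6.64840738e-05, -4.45764342e-01]), 'wrist_force': array([ 0.03812251, -0.24553277, -0.19128893]), 'moment': array([-0.05255129, -0.02229982,  0.06151137]), 'finger_gap': 93.58385039466464}
side {'intrinsics': array([[512.77035367,   0.        , 320.08342606],
       [  0.        , 512.77035367, 199.77755345],
       [  0.        ,   0.        ,   1.        ]]), 'k1': -0.14801694793544484, 'origin': array([  448.32570363, -1024.43431741,   796.70527243]), 'orientation': array([-2.10174443,  0.01501591, -0.10476298]), 'shot': 1}
pail tip [(array([323.8, 316.5]), 0.61)]
  mask [(array([324.8, 297.8]), 0.95, np.int64(1915)
[... 684 characters left out ...]
61,   80.42930771, 1459.554306  ]), 'orientation': array([-3.05227081,  0.01042242, -1.58440886]), 'shot': 2}
pail tip [(array([408.9, 199.5]), 0.93)]
  mask [(array([413.8, 201.4]), 0.69, np.int64(1229)), (array([421. , 223.5]), 0.37, np.int64(174))]
bail_bar tip [(array([420.2, 225.3]), 0.51)]
  mask [(array([435.7, 218.3]), 0.78, np.int64(79))]
hook_seat tip [(array([258.2, 192.6]), 0.96), (array([181.4, 305.1]), 0.89), (array([422.7, 105.6]), 0.88)]
  mask [(array([410.9, 109.8]), 0.97, np.int64(2347)), (array([200.2, 287.3]), 0.75, np.int64(2393)), (array([267.3, 188.2]), 0.64, np.int64(2435))]
jar tip [(array([338. , 124.3]), 0.66)]
  mask [(array([339.9, 117.6]), 0.89, np.int64(679))]
```

View pics/side0.png

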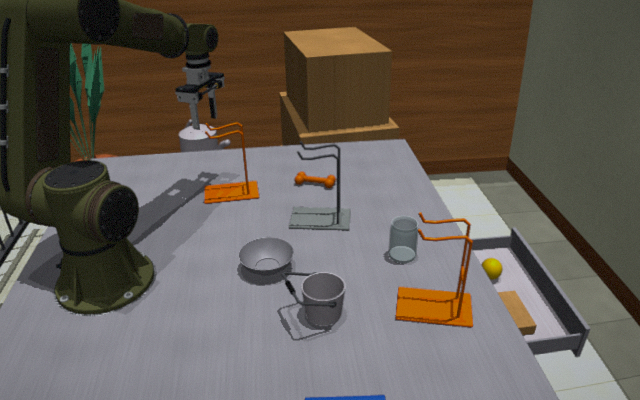

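View pics/top0.png

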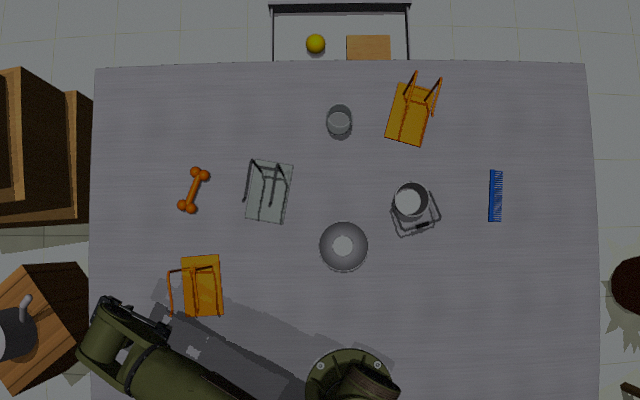

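Three hangers: grey (side 320,214 / top 268,188), orange (side 231,191 / top 195,287) and orange (side 440,300 / top 410,110). The grey one is the target, since the orange ones are look-alikes to leave alone. The pail with a wire handle is at side 323,300 / top 412,203. The bowl at side 266,260 has no handle. I'll enlarge these to confirm.

Run:
```python
import cv2,numpy as np
s=cv2.imread('pics/side0.png');t=cv2.imread('pics/top0.png')
f=lambda i,x,y,w,h,k:cv2.resize(i[y:y+h,x:x+w],None,fx=k,fy=k,interpolation=cv2.INTER_CUBIC)
a=np.hstack([f(s,265,255,100,95,4),f(s,275,135,100,95,4)[:, :400]])
b=np.hstack([f(t,378,165,80,80,4),f(t,230,145,80,80,4)]);b=cv2.copyMakeBorder(b[:220*1],0,0,0,160,0) if 0 else b
cv2.imwrite('pics/c1.png',a);cv2.imwrite('pics/c2.png',b)
```

```text
(no output)
```

View pics/c1.png

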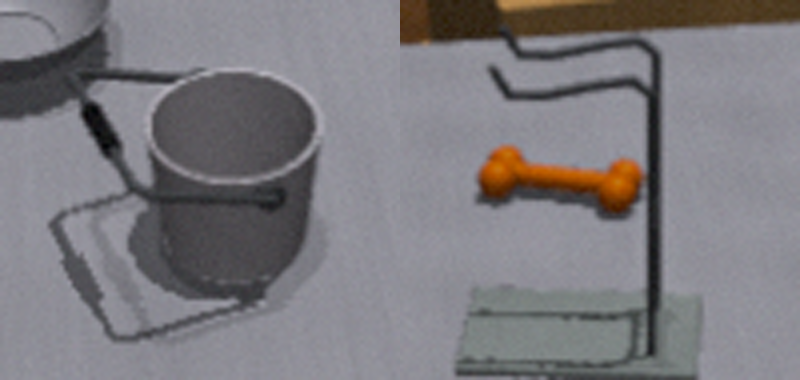

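View pics/c2.png

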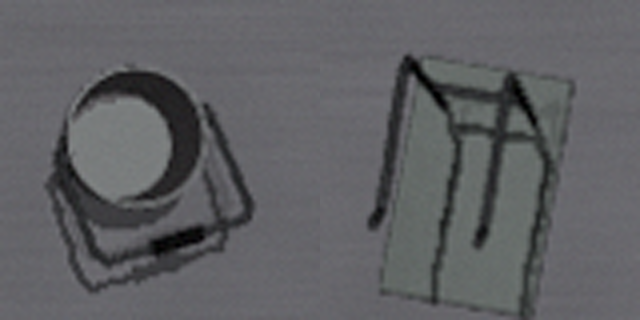

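Run:
```python
from h import *
s=manip.camera('side');t=manip.camera('top')
for n,a,b in [('grip',(289.5,287.5),(422.5,225.2)),('barNearEnd',(300,302.5),(440,218.7)),('barFarEnd',(285,275),(403,230.5)),
 ('seat net',(305,152.5),(258.2,192.6)),('tipnear',(297.5,151.7),(270,205.5)),('tipfar',(300.7,142.5),(243.7,200.5)),('uprnear',(338.7,157.5),(278,164.5)),('uprfar',(337,148),(252,160)),('pail net',(323.8,316.5),(408.9,199.5)),('jar',(400.1,254.8),(338,124.3))]:
    p,e=tri(s,a,t,b);print(n,p.round(1),round(e,1))
print('orig',onz(s,(323.8,316.5),0),onz(t,(408.9,199.5),0))
print('rim ctr top',onz(t,((378+134/4),(165+137/4)),80), 'side',onz(s,(265+235/4,255+127/4),80))
print('seat',onz(s,(305,152.5),215),onz(t,(258.2,192.6),215),proj(s,[0,0,0]))
for n,m in(('t',t),('s',s)):
  for d in manip.tip_of('hook_seat',m)+manip.tip_of('bail_bar',m)+manip.tip_of('pail',m): print(n,d['xy'])
```

```text
grip [ 459.4 -196.2  101.1] 2.7
barNearEnd [ 476.8 -243.8   99.8] 4.9
barFarEnd [ 449.4 -145.2   94.3] 8.2
seat net [534.5 222.  211.9] 9.4
tipnear [507.3 191.9 229.1] 2.1
tipfar [520.3 255.2 226.6] 1.9
uprnear [610.6 173.1 214. ] 7.5
uprfar [618.8 236.8 212.5] 0.8
pail net [ 534.1 -180.6   -3.6] 1.6
jar [753.8  16.7   1.5] 1.0
orig [ 532.92192919 -184.51833195    0.        ] [ 534.64524631 -179.99769248    0.        ]
rim ctr top [ 528.62338113 -172.76849881   80.        ] side [ 534.49254672 -177.3803021    80.        ]
seat [529.38973075 214.5239843  215.        ] [538.93154584 221.5681994  215.        ] [104.48517081 280.26797691]
t [182.6, 307.8]
t [421.5, 102.1]
t [261.8, 193.7]
t [422.7, 225.2]
t [407.1, 199.3]
s [306.8, 153.4]
s [213.3, 129.4]
s [432.5, 228.5]
s [292.6, 286.0]
s [324.1, 314.6]
```

Confirmed: the grip tube is at side (289,287) / top (422,225), bail folded toward the robot. The grey hanger's prong tips are at side (297,152) and (301,142). Estimates:
- Pail (533,-179), yaw about 14°.
- Bar (459,-196,101), about 68° off vertical.
- Seat (535.5,220,215), yaw about -11°.

The plan is to straddle the bar with a tilted, partly open gripper. The lower fingertip then swings the bar up along its arc, and the tool ends vertical over the bar.

```bash
cat >> h.py <<'E'
def to(p,yaw,tilt=0,frm=None):
    """grasp point target p, yaw of pail x axis deg, tilt deg -> tool frame shift & turn"""
    s=manip.read_state()
    p0,R0=(np.array(s['eef_pos']),rot(s['eef_rot'])) if frm is None else frm
    R1=(R.from_euler('z',yaw-90,degrees=True)*R.from_euler('x',-90+tilt,degrees=True)).as_matrix()
    pt=np.array(p,float)-3*R1[:,1]
    return (R0.T@(pt-p0)).round(1), np.degrees(R.from_matrix(R0.T@R1).as_rotvec()).round(1)
E
python3 -m jog '[0,-170,0,0,0,0, 0,-170,0,0,0,0, 0,-170,0,0,0,0, 0,-170,0,0,0,0, 0,-170,0,0,0,0]'
python3 - <<'E'
from h import *
print(to([390,-213,330],14))
s=manip.camera('side');t=manip.camera('top')
print(onz(t,(343,247),30))
E
```

```text
clock: 1.72
eef_pos: [237.3, 496.7, 405.5]
eef_rot: [-1.56, -0.001, -0.446]
wrist_force: [0.1, -0.5, 0.4]
finger_gap: 94.2
(array([ 443.7,   66.5, -575.3]), array([-0.6, 50.5, -0.2]))
[404.21598292  10.58905253  30.        ]
```

```bash
python3 -m jog '[444,0,-575,0,50,0, 444,0,-575,0,50,0, 444,0,-575,0,50,0, 444,0,-575,0,50,0, 444,0,-575,0,50,0, 444,0,-575,0,50,0, 444,0,-575,0,50,0, 444,0,-575,0,50,0, 444,0,-575,0,50,0, 444,0,-575,0,50,0]' 45
python3 - <<'E'
from h import *
print(to([390,-213,330],14,30))
E
```

```text
clock: 2.65
eef_pos: [324.1, 87.0, 396.0]
eef_rot: [-1.573, 0.0, -1.318]
wrist_force: [0.7, 0.6, -0.2]
finger_gap: 45.0
(array([306.9,  63.3, -12.6]), array([30.1,  0.5, -0.1]))
```

```bash
python3 -m jog '[307,0,-12,30,0,0, 307,0,-12,30,0,0, 307,0,-12,30,0,0, 307,0,-12,30,0,0, 307,0,-12,30,0,0, 307,0,-12,30,0,0, 307,0,-12,30,0,0, 307,0,-12,30,0,0, 307,0,-12,30,0,0, 307,0,-12,30,0,0]'
python3 - <<'E'
from h import *
c,s=np.cos(np.radians(14)),np.sin(np.radians(14))
B=np.array([459.4,-196.2,101.1])
d=np.array([c*.707,s*.707,-.707])
print(to(B-90*d,14,45)); print(manip.read_state()['joints'])
E
```

```text
clock: 3.48
eef_pos: [389.8, -215.5, 394.2]
eef_rot: [-1.05, 0.005, -1.323]
wrist_force: [-0.7, -0.8, -0.1]
finger_gap: 44.7
(array([  -0.8,  200.5, -107.5]), array([15.2, -0. , -0.3]))
[-0.84059612 -0.20053967  1.74027652  0.46873974  1.36941184 -1.12812841]
```

```bash
python3 -m jog '[0,200,-107,15,0,0, 0,200,-107,15,0,0, 0,200,-107,15,0,0, 0,200,-107,15,0,0, 0,200,-107,15,0,0, 0,200,-107,15,0,0, 0,200,-107,15,0,0, 0,200,-107,15,0,0]'
python3 - <<'E'
from h import *
c,s=np.cos(np.radians(14)),np.sin(np.radians(14))
B=np.array([459.4,-196.2,101.1])
print(to(B,14,45)); print(manip.read_state()['joints'])
a=manip.camera('side');t=manip.camera('top')
print(proj(a,B),proj(t,B))
f=lambda i,x,y,w,h,k:cv2.resize(i[y:y+h,x:x+w,::-1],None,fx=k,fy=k,interpolation=cv2.INTER_CUBIC)
cv2.imwrite('pics/h1.png',np.hstack([f(a['img'],210,190,160,160,2.5),f(t['img'],330,140,160,160,2.5)]))
E
```

```text
clock: 4.15
eef_pos: [396.4, -208.7, 170.0]
eef_rot: [-0.787, 0.004, -1.319]
wrist_force: [1.1, -0.4, 0.7]
finger_gap: 45.0
(array([ 3.8, 91. , -3.2]), array([ 0.1,  0.2, -0.5]))
[-0.9486274   0.00625253  2.2025394   1.00555894  0.89576485 -1.84723942]
[288.84573638 287.57219246] [422.50416234 224.69168329]
```

View pics/h1.png

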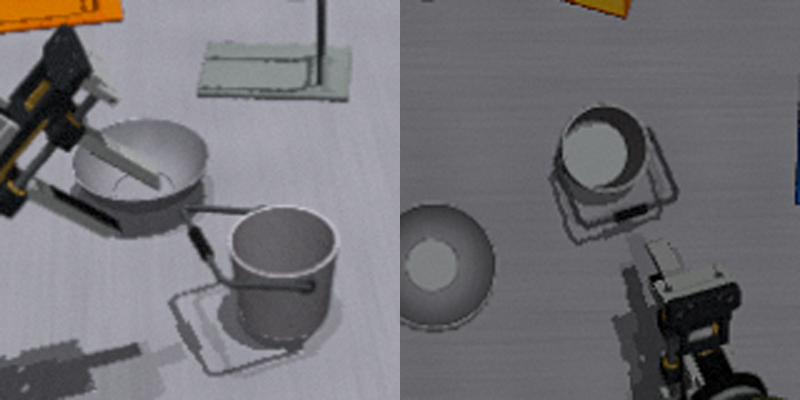

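The picture shows the open fingers (crop 120,170 in side, 660,250 in top) lined up with the grip tube at crop (202,243) / (630,213), with the bowl clear. Advancing now.

```bash
python3 -m jog '[1,20,-1,0,0,0, 2,40,-2,0,0,0, 3,60,-3,0,0,0, 4,80,-3,0,0,0, 4,91,-3,0,0,0, 4,91,-3,0,0,0, 4,91,-3,0,0,0]'
python3 - <<'E'
from h import *
a=manip.camera('side');t=manip.camera('top')
f=lambda i,x,y,w,h,k:cv2.resize(i[y:y+h,x:x+w,::-1],None,fx=k,fy=k,interpolation=cv2.INTER_CUBIC)
cv2.imwrite('pics/h2.png',np.hstack([f(a['img'],240,240,100,100,4),f(t['img'],370,150,100,100,4)]))
s=manip.read_state();print(s['eef_pos'],s['wrist_force'])
E
```

```text
clock: 4.83
eef_pos: [458.5, -197.9, 105.5]
eef_rot: [-0.784, -0.001, -1.318]
wrist_force: [1.1, -0.1, 0.3]
finger_gap: 45.1
[ 458.15770621 -198.32661589  105.68770389] [-0.48540147 -1.0422508   0.68687516]
```

View pics/h2.png

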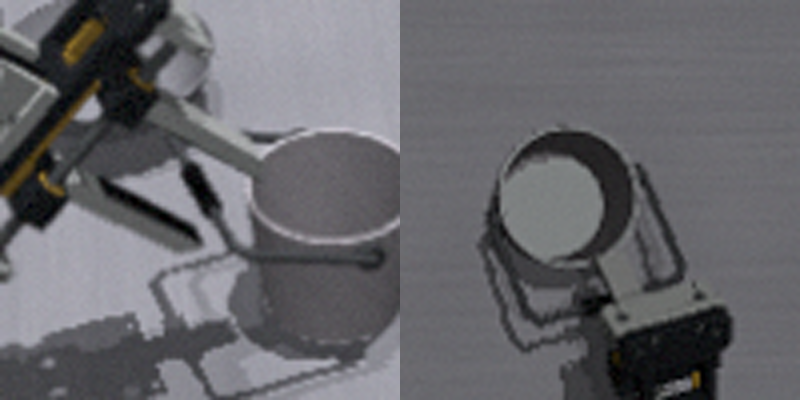

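Side view shows the bar (crop 200,190) between the two fingers, still untouched. I'll compute the swing arc.

```bash
cat > arc.py <<'E'
from h import *
import sys
a0,a1,t0,t1,off=map(float,sys.argv[1:6])
s=manip.read_state();c,sn=np.cos(np.radians(14)),np.sin(np.radians(14))
X=np.array([c,sn,0]);Z=np.array([0,0,1.]);P=np.array([533.,-178.5,70])
for k in range(1,11):
    a=np.radians(a0+(a1-a0)*k/10);t=t0+(t1-t0)*k/10;tr=np.radians(t)
    G=P+80*(-np.sin(a)*X+np.cos(a)*Z)+off*(np.cos(tr)*X+np.sin(tr)*Z)
    p,r=to(G,14,t); print(p,r)
E
python3 arc.py 68 34 45 22 9
```

```text
[-1.   2.  11.8] [-2.4  0.4 -0.2]
[-1.   0.9 16.4] [-4.7  0.4 -0.2]
[-1.   0.1 21.1] [-7.   0.4 -0.2]
[-1.  -0.4 25.8] [-9.3  0.4 -0.2]
[-0.9 -0.7 30.6] [-11.6   0.4  -0.2]
[-0.9 -0.7 35.3] [-13.9   0.4  -0.2]
[-0.9 -0.3 40.1] [-16.2   0.4  -0.2]
[-0.8  0.2 44.9] [-18.5   0.4  -0.2]
[-0.8  1.1 49.6] [-20.8   0.4  -0.2]
[-0.8  2.3 54.2] [-23.1   0.4  -0.2]
```

```bash
python3 -m jog '[-1,2,7,-2,0,0, -1,1,16,-5,0,0, -1,0,21,-7,0,0, -1,0,26,-9,0,0, -1,-1,31,-12,0,0, -1,-1,35,-14,0,0, -1,0,40,-16,0,0, -1,0,45,-18,0,0, -1,1,50,-21,0,0, -1,2,54,-23,0,0]' 30
python3 - <<'E'
from h import *
a=manip.camera('side');t=manip.camera('top')
f=lambda i,x,y,w,h,k:cv2.resize(i[y:y+h,x:x+w,::-1],None,fx=k,fy=k,interpolation=cv2.INTER_CUBIC)
cv2.imwrite('pics/h3.png',np.hstack([f(a['img'],260,220,100,100,4),f(t['img'],370,150,100,100,4)]))
s=manip.read_state();print(s['eef_pos'],s['wrist_force'])
E
python3 arc.py 34 0 22 0 9
```

```text
clock: 5.77
eef_pos: [496.2, -187.9, 142.9]
eef_rot: [-1.188, -0.003, -1.32]
wrist_force: [-0.7, -0.3, 0.3]
finger_gap: 29.8
[ 496.87596334 -187.47620594  142.8542222 ] [ 0.58210556  0.07163549 -0.16608043]
[ 0.1 -0.3  4.4] [-2.3  0.5 -0. ]
[ 0.1 -0.5  9.2] [-4.5  0.5 -0. ]
[ 0.1 -0.4 14. ] [-6.7  0.5 -0. ]
[ 0.2 -0.  18.8] [-8.9  0.5 -0. ]
[ 0.2  0.6 23.6] [-11.1   0.5   0. ]
[ 0.3  1.5 28.4] [-13.3   0.5   0. ]
[ 0.3  2.7 33. ] [-15.5   0.5   0. ]
[ 0.3  4.2 37.7] [-17.7   0.5   0. ]
[ 0.4  5.9 42.2] [-19.9   0.5   0. ]
[ 0.4  8.  46.6] [-22.1   0.5   0.1]
```

View pics/h3.png

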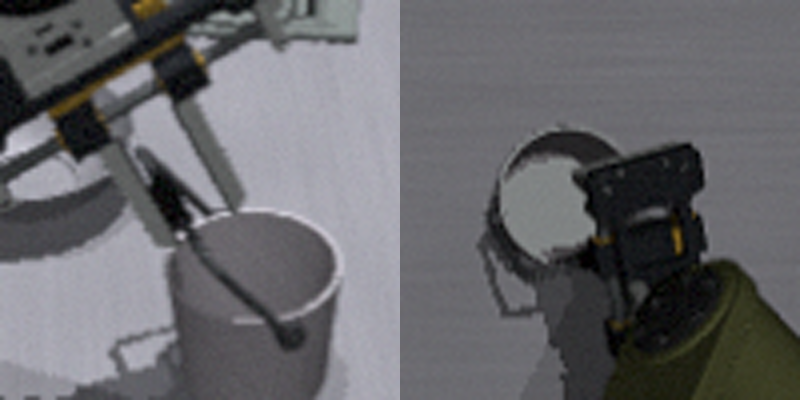

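Bar (crop 165,200) is riding up on the lower finger and the pail hasn't moved. Continuing to upright.

```bash
python3 -m jog '[0,0,4,-2,0,0, 0,0,9,-4,0,0, 0,0,14,-7,0,0, 0,0,19,-9,0,0, 0,1,24,-11,0,0, 0,2,28,-13,0,0, 0,3,33,-15,0,0, 0,4,38,-18,0,0, 0,6,42,-20,0,0, 0,8,47,-22,0,0]'
python3 -m jog '[0,0,0,0,0,0, 0,0,0,0,0,0, 0,0,0,0,0,0]'
python3 - <<'E'
from h import *
a=manip.camera('side');t=manip.camera('top')
f=lambda i,x,y,w,h,k:cv2.resize(i[y:y+h,x:x+w,::-1],None,fx=k,fy=k,interpolation=cv2.INTER_CUBIC)
cv2.imwrite('pics/h4.png',np.hstack([f(a['img'],270,220,100,110,4),f(t['img'],370,150,100,110,4)]))
s=manip.read_state();print(s['eef_pos'],s['wrist_force'])
for n,m in(('s',a),('t',t)):
  for k in('bail_bar','pail'): print(n,k,[(np.round(d['xy'],1),d['score']) for d in manip.tip_of(k,m)], proj(m,[533,-178.5,150 if k=='bail_bar' else 0]))
E
```

```text
clock: 6.7
eef_pos: [540.9, -175.7, 151.6]
eef_rot: [-1.571, 0.001, -1.319]
wrist_force: [-0.7, -0.3, 0.2]
finger_gap: 30.2
clock: 6.95
eef_pos: [540.7, -175.7, 151.3]
eef_rot: [-1.569, 0.001, -1.319]
wrist_force: [0.0, 0.1, 0.2]
finger_gap: 29.8
[ 540.73746172 -175.71055155  151.41322137] [-0.58041461  0.45744712 -0.4589597 ]
s bail_bar [(array([322.5, 257.4]), 0.5)] [322.71786429 261.14079745]
s pail [(array([325.9, 313.4]), 0.67), (array([326.1, 258.7]), 0.22)] [323.53700929 314.64242849]
t bail_bar [] [418.60113183 195.15684801]
t pail [(array([409.2, 201.8]), 0.84)] [408.39320499 200.08744879]
```

View pics/h4.png

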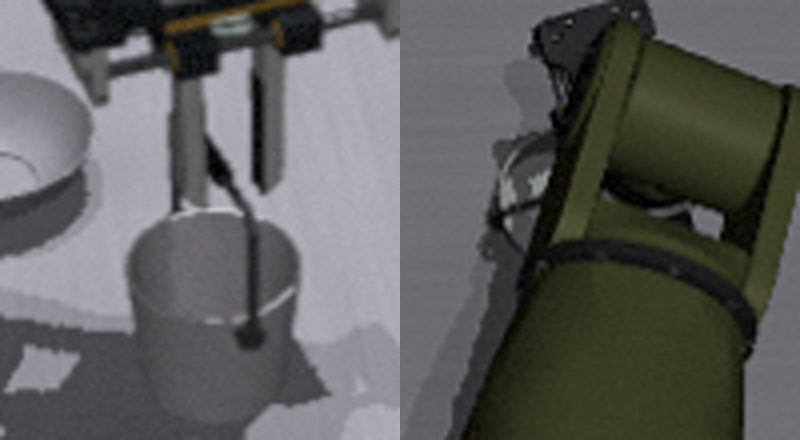

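Run:
```python
from h import *
a=manip.camera('side')
for z,x in((70,0),(150,0),(150,-24),(150,24)): print(z,x,proj(a,[546+x,-231+x*.25,z]))
```

```text
70 0 [332.16832236 306.60115833]
150 0 [332.08610163 276.53752629]
150 -24 [320.4067248  279.39138938]
150 24 [343.60288909 273.71055125]
```

Near bar end is at px x≈332 against 332.1 predicted, so the bail is upright with the pail standing. Centring on the bar and gripping.

```bash
python3 -m jog '[0,0,-5,0,0,0, 0,0,-9,0,0,0, 0,0,-9,0,0,0]' 
python3 -m jog '[0,0,0,0,0,0, 0,0,0,0,0,0, 0,0,0,0,0,0, 0,0,0,0,0,0, 0,0,0,0,0,0, 0,0,0,0,0,0, 0,0,0,0,0,0]' 4 30
python3 -m jog '[0,-4,0,0,0,0, 0,-10,0,0,0,0, 0,-20,0,0,0,0, 0,-30,0,0,0,0, 0,-30,0,0,0,0, 0,-30,0,0,0,0]'
python3 - <<'E'
from h import *
a=manip.camera('side');t=manip.camera('top')
f=lambda i,x,y,w,h,k:cv2.resize(i[y:y+h,x:x+w,::-1],None,fx=k,fy=k,interpolation=cv2.INTER_CUBIC)
cv2.imwrite('pics/h5.png',f(a['img'],260,190,120,140,4))
s=manip.read_state();print(s['eef_pos'],s['wrist_force'])
E
```

```text
clock: 7.55
eef_pos: [531.9, -177.9, 151.2]
eef_rot: [-1.571, 0.0, -1.319]
wrist_force: [-0.4, 0.4, 0.6]
finger_gap: 30.0
clock: 8.13
eef_pos: [532.7, -177.7, 151.3]
eef_rot: [-1.571, -0.0, -1.318]
wrist_force: [-0.6, -0.3, 0.4]
finger_gap: 10.9
clock: 8.63
eef_pos: [532.8, -177.8, 182.1]
eef_rot: [-1.57, -0.001, -1.318]
wrist_force: [-0.5, -0.4, -4.6]
finger_gap: 11.3
[ 532.43749278 -177.60202894  181.02876739] [-0.7246986  -0.84089438 -4.06904052]
```

View pics/h5.png

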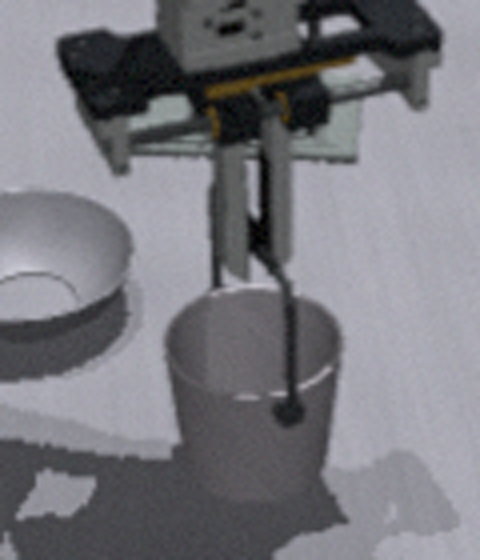

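Pail lifted, gripped by the tube (gap 11 mm, load about 4 N). Now checking where the orange hanger is relative to the approach lane.

Run:
```python
from h import *
t=manip.camera('top')
for xy in [(182,258),(218,254),(223,315),(186,318)]: print(onz(t,xy,5).round())
for xy in [(170,270),(180,310),(168,318),(190,268)]: print('top',onz(t,xy,225).round())
X=np.array([np.cos(np.radians(-11)),np.sin(np.radians(-11)),0]);S=np.array([535.5,220,0])
print(S-100*X, to(S-100*X+[0,0,390],-11))
```

```text
[378. 463.   5.]
[388. 360.   5.]
[218. 347.   5.]
[209. 453.   5.]
top [355. 435. 225.]
top [259. 411. 225.]
top [239. 441. 225.]
top [359. 386. 225.]
[437.33728166 239.08089954   0.        ] (array([-427.3, -212. ,   11.9]), array([ 0. , 25.5, -0. ]))
```

```bash
python3 -m jog '[0,-10,0,0,0,0, 0,-30,0,0,0,0, 0,-55,0,0,0,0, 0,-80,0,0,0,0, 0,-105,0,0,0,0, 0,-130,0,0,0,0, 0,-155,0,0,0,0, 0,-180,0,0,0,0, 0,-200,0,0,0,0, 0,-210,0,0,0,0]'
python3 -m jog '[-10,0,0,0,1,0, -30,0,0,0,2,0, -55,0,1,0,3,0, -80,0,2,0,5,0, -105,0,3,0,6,0, -130,0,4,0,8,0, -155,0,5,0,9,0, -180,0,5,0,11,0, -205,0,6,0,12,0, -230,0,6,0,13,0]'
python3 -m jog '[-24,0,3,0,1,0, -48,0,6,0,3,0, -72,0,9,0,4,0, -95,0,13,0,6,0, -118,0,16,0,7,0, -140,0,20,0,9,0, -160,0,24,0,10,0, -178,0,28,0,11,0, -186,0,32,0,12,0, -190,0,35,0,12,0]'
python3 - <<'E'
from h import *
X=np.array([np.cos(np.radians(-11)),np.sin(np.radians(-11)),0]);S=np.array([535.5,220,0])
print(to(S-100*X+[0,0,390],-11),to(S-100*X+[0,0,245],-11))
print(manip.read_state()['wrist_force'],manip.read_state()['joints'])
E
```

```text
clock: 9.62
eef_pos: [532.6, -177.6, 394.5]
eef_rot: [-1.568, -0.002, -1.318]
wrist_force: [0.5, -1.3, -3.3]
finger_gap: 11.4
clock: 10.45
eef_pos: [480.4, 47.7, 390.9]
eef_rot: [-1.572, 0.0, -1.546]
wrist_force: [0.6, 0.6, -2.9]
finger_gap: 11.3
clock: 11.28
eef_pos: [511.1, 238.5, 390.5]
eef_rot: [-1.572, -0.001, -1.754]
wrist_force: [-0.8, 0.3, -3.2]
finger_gap: 11.3
(array([ 12.9,  -2.4, -72.6]), array([0.1, 0.5, 0. ])) (array([ 12.8, 142.6, -72.4]), array([0.1, 0.5, 0. ]))
[-0.84621791  0.27647575 -3.18319999] [3.71716041e-01 2.71786939e-01 1.18716887e+00 1.01028747e-04
 1.68402799e+00 5.55189764e-01]
```

```bash
python3 -m jog '[3,0,-8,0,0,0, 6,0,-25,0,0,0, 9,0,-45,0,0,0, 13,0,-62,0,0,0, 13,0,-70,0,0,0, 13,0,-72,0,0,0, 13,0,-72,0,0,0]'
python3 -m jog '[0,8,0,0,0,0, 0,25,0,0,0,0, 0,50,0,0,0,0, 0,75,0,0,0,0, 0,100,0,0,0,0, 0,120,0,0,0,0, 0,132,0,0,0,0, 0,137,0,0,0,0, 0,137,0,0,0,0, 0,137,0,0,0,0]'
python3 - <<'E'
from h import *
a=manip.camera('side');t=manip.camera('top')
f=lambda i,x,y,w,h,k:cv2.resize(i[y:y+h,x:x+w,::-1],None,fx=k,fy=k,interpolation=cv2.INTER_CUBIC)
cv2.imwrite('pics/h6.png',np.hstack([f(a['img'],230,100,130,120,3),f(t['img'],200,130,130,120,3)]))
s=manip.read_state();print(s['eef_pos'],s['eef_rot'],s['wrist_force'])
for n,m in(('s',a),('t',t)):
  for k in('bail_bar','hook_seat'): print(n,k,[(np.round(d['xy'],1),d['score']) for d in manip.tip_of(k,m)], proj(m,s['eef_pos']-np.array([0,0,1.5])))
E
```

```text
clock: 11.87
eef_pos: [438.1, 237.7, 391.5]
eef_rot: [-1.57, 0.0, -1.754]
wrist_force: [-0.4, 0.2, -3.4]
finger_gap: 11.4
clock: 12.7
eef_pos: [438.4, 237.7, 254.4]
eef_rot: [-1.571, 0.0, -1.755]
wrist_force: [0.1, 0.4, -2.7]
finger_gap: 11.1
[438.41765989 237.87271887 255.04718903] [-1.56964225e+00  7.81637788e-04 -1.75491867e+00] [-0.31963506 -0.98623159 -3.06604156]
s bail_bar [(array([271.5, 136.2]), 0.57)] [269.77863338 137.69677109]
s hook_seat [(array([308.2, 154.9]), 0.91), (array([429.5, 228.2]), 0.76), (array([212., 130.]), 0.66)] [269.77863338 137.69677109]
t bail_bar [] [249.57631267 234.1185608 ]
t hook_seat [(array([182. , 304.2]), 0.97), (array([256.2, 194.1]), 0.89), (array([418.9, 103.1]), 0.89)] [249.57631267 234.1185608 ]
```

View pics/h6.png

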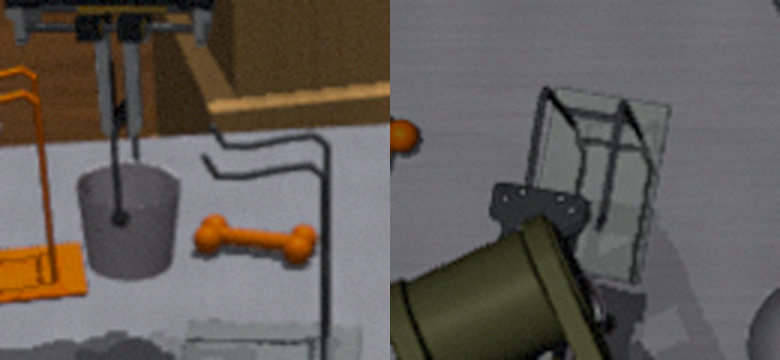

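Pail hangs upright before the prongs (side crop 130,220), bar above the prong tips, bail opening facing them. Sliding in over the prongs.

```bash
python3 - <<'E'
from h import *
print(to([535.5+1,220,245],-11))
E
python3 -m jog '[0,0,5,0,0,0, 0,0,15,0,0,0, 0,0,28,0,0,0, 0,0,42,0,0,0, 0,0,56,0,0,0, 0,0,70,0,0,0, 0,0,84,0,0,0, 0,0,94,0,0,0, 0,0,99,0,0,0, 0,0,100,0,0,0]'
python3 -m jog '[0,5,0,0,0,0, 0,10,0,0,0,0, 0,10,0,0,0,0, 0,10,0,0,0,0]'
python3 - <<'E'
from h import *
a=manip.camera('side');t=manip.camera('top')
f=lambda i,x,y,w,h,k:cv2.resize(i[y:y+h,x:x+w,::-1],None,fx=k,fy=k,interpolation=cv2.INTER_CUBIC)
cv2.imwrite('pics/h7.png',np.hstack([f(a['img'],260,100,100,110,4),f(t['img'],210,130,100,110,4)]))
s=manip.read_state();print(s['eef_pos'],s['eef_rot'],s['wrist_force']);print(to([536.5,220,245],-11))
E
```

```text
(array([ -0.4,   6.8, 100. ]), array([-0. ,  0.5, -0. ]))
clock: 13.83
eef_pos: [537.3, 219.0, 253.8]
eef_rot: [-1.571, -0.0, -1.756]
wrist_force: [-0.2, 0.0, -4.0]
finger_gap: 11.2
clock: 14.17
eef_pos: [535.8, 219.6, 243.9]
eef_rot: [-1.571, -0.0, -1.754]
wrist_force: [0.4, 0.8, -2.3]
finger_gap: 11.3
[536.09833363 219.62419724 244.46234474] [-1.57055077e+00  1.52303587e-04 -1.75448091e+00] [-0.12062896 -0.51337956 -2.94202175]
(array([-0.4, -3.5,  0.3]), array([-0. ,  0.5, -0. ]))
```

View pics/h7.png

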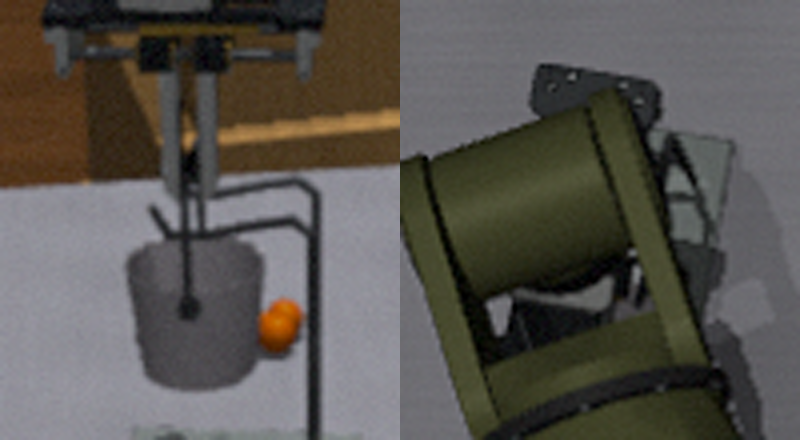

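Bar corner (crop 185,195) is centred over the level part of the near prong (crop 167–205,235). Lowering.

```bash
python3 -m jog '[0,5,0,0,0,0, 0,11,0,0,0,0, 0,17,0,0,0,0, 0,22,0,0,0,0, 0,24,0,0,0,0, 0,24,0,0,0,0]'
python3 -m jog '[0,1,0,0,0,0, 0,2,0,0,0,0, 0,3,0,0,0,0, 0,3,0,0,0,0, 0,3,0,0,0,0]'
python3 - <<'E'
from h import *
for i in range(4):
    manip.camera('side');print(manip.read_state()['wrist_force'].round(1))
E
```

```text
clock: 14.77
eef_pos: [536.1, 219.4, 219.4]
eef_rot: [-1.572, -0.001, -1.755]
wrist_force: [-0.5, -0.3, -3.5]
finger_gap: 10.9
clock: 15.18
eef_pos: [536.3, 219.5, 217.3]
eef_rot: [-1.571, 0.0, -1.755]
wrist_force: [-0.0, -1.0, -3.8]
finger_gap: 11.1
[ 0.   0.8 -3.8]
[ 0.7 -0.3 -3.6]
[ 0.6 -0.1 -4. ]
[-0.1  0.9 -4. ]
```

```bash
python3 -m jog '[0,1,0,0,0,0, 0,2,0,0,0,0, 0,2,0,0,0,0, 0,2,0,0,0,0]'
python3 -m jog '[0,1,0,0,0,0, 0,2,0,0,0,0, 0,2,0,0,0,0, 0,2,0,0,0,0]'
python3 - <<'E'
from h import *
a=manip.camera('side')
f=lambda i,x,y,w,h,k:cv2.resize(i[y:y+h,x:x+w,::-1],None,fx=k,fy=k,interpolation=cv2.INTER_CUBIC)
cv2.imwrite('pics/h8.png',f(a['img'],270,110,90,90,6))
for i in range(3):
    manip.camera('side');print(manip.read_state()['wrist_force'].round(1))
E
```

```text
clock: 15.72
eef_pos: [536.4, 219.5, 215.8]
eef_rot: [-1.57, 0.0, -1.755]
wrist_force: [-1.5, -0.0, 3.5]
finger_gap: 10.8
clock: 16.05
eef_pos: [536.6, 219.6, 215.4]
eef_rot: [-1.569, 0.001, -1.755]
wrist_force: [-6.5, -2.9, 17.1]
finger_gap: 11.2
[-6.2 -2.8 16.9]
[-6.8 -2.8 16.9]
[-7.  -3.2 17.3]
```

View pics/h8.png

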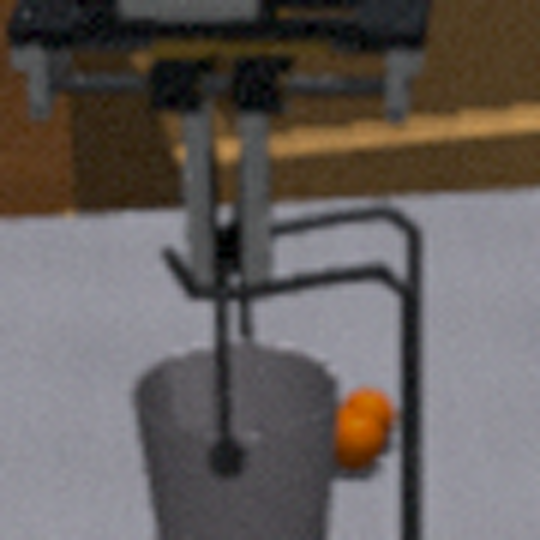

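Bar rests on both prongs (crop 220,285). The push is 20 N, so I'll ease off, shift 2 mm outward and release.

```bash
python3 -m jog '[0,-2,0,0,0,0, 0,-2,-2,0,0,0, 0,-2,-2,0,0,0, 0,-2,-2,0,0,0]'
python3 -m jog '[0,0,0,0,0,0, 0,0,0,0,0,0, 0,0,0,0,0,0, 0,0,0,0,0,0, 0,0,0,0,0,0, 0,0,0,0,0,0]' 36
python3 - <<'E'
from h import *
a=manip.camera('side')
f=lambda i,x,y,w,h,k:cv2.resize(i[y:y+h,x:x+w,::-1],None,fx=k,fy=k,interpolation=cv2.INTER_CUBIC)
cv2.imwrite('pics/h9.png',f(a['img'],270,110,90,90,6))
print(manip.read_state()['wrist_force'])
E
```

```text
clock: 16.58
eef_pos: [534.2, 219.9, 215.6]
eef_rot: [-1.57, 0.0, -1.755]
wrist_force: [-1.8, -0.7, 6.3]
finger_gap: 11.1
clock: 17.08
eef_pos: [534.3, 219.8, 215.1]
eef_rot: [-1.571, -0.0, -1.755]
wrist_force: [-0.0, 0.3, -0.5]
finger_gap: 35.8
[ 0.62522642 -0.60762106 -0.04641717]
```

View pics/h9.png

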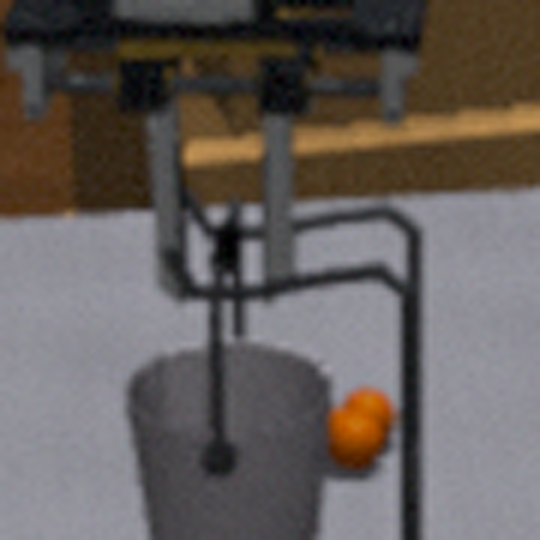

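Released, and the pail hangs on both prongs. Now retreating straight up.

```bash
python3 -m jog '[0,-5,0,0,0,0, 0,-15,0,0,0,0, 0,-30,0,0,0,0, 0,-50,0,0,0,0, 0,-75,0,0,0,0, 0,-100,0,0,0,0, 0,-130,0,0,0,0, 0,-160,0,0,0,0, 0,-160,0,0,0,0, 0,-160,0,0,0,0]'
python3 -m jog '[150,0,-150,0,0,0, 150,0,-150,0,0,0, 150,0,-150,0,0,0, 150,0,-150,0,0,0, 150,0,-150,0,0,0, 150,0,-150,0,0,0, 150,0,-150,0,0,0, 150,0,-150,0,0,0, 150,0,-150,0,0,0, 150,0,-150,0,0,0]'
python3 -m jog '[0,0,0,0,0,0, 0,0,0,0,0,0, 0,0,0,0,0,0, 0,0,0,0,0,0, 0,0,0,0,0,0, 0,0,0,0,0,0, 0,0,0,0,0,0, 0,0,0,0,0,0, 0,0,0,0,0,0, 0,0,0,0,0,0]'
python3 - <<'E'
from h import *
a=manip.camera('side');t=manip.camera('top')
f=lambda i,x,y,w,h,k:cv2.resize(i[y:y+h,x:x+w,::-1],None,fx=k,fy=k,interpolation=cv2.INTER_CUBIC)
cv2.imwrite('pics/h10.png',np.hstack([f(a['img'],260,120,100,110,4),f(t['img'],210,130,100,110,4)]))
cv2.imwrite('pics/t10.png',t['img'][:,:,::-1])
ba=manip.tip_of('bail_bar',a);bt=manip.tip_of('bail_bar',t)
print(ba,bt)
if ba and bt: print(tri(a,ba[0]['xy'],t,bt[0]['xy']))
for n,c in(('s',a),('t',t)):
  print([d['xy'] for d in manip.tip_of('hook_seat',c)],[d['xy'] for d in manip.tip_of('jar',c)],[d['xy'] for d in manip.tip_of('pail',c)])
print(manip.read_state()['wrist_force'],manip.read_state()['clock'])
E
```

```text
clock: 17.97
eef_pos: [534.4, 219.9, 377.4]
eef_rot: [-1.568, 0.002, -1.755]
wrist_force: [0.1, -0.8, -1.1]
finger_gap: 35.9
clock: 18.8
eef_pos: [360.1, 100.3, 374.6]
eef_rot: [-1.572, -0.001, -1.754]
wrist_force: [-0.8, -0.2, -0.4]
finger_gap: 35.5
clock: 19.63
eef_pos: [359.4, 99.8, 375.3]
eef_rot: [-1.571, -0.0, -1.755]
wrist_force: [0.2, 0.3, -0.0]
finger_gap: 35.9
[{'xy': [305.7, 150.3], 'score': 0.73}] [{'xy': [257.0, 196.9], 'score': 0.66}]
(array([530.26023021, 224.29942387, 216.6400517 ]), np.float64(3.6857996184084247))
[[306.1, 150.3], [430.7, 227.7], [212.4, 132.0]] [[403.1, 255.3]] [[308.8, 197.5]]
[[420.0, 102.9], [261.7, 191.2], [181.5, 306.7]] [[337.3, 121.1]] [[262.2, 198.5]]
[-0.45535071 -0.11166148  0.52904813] 20.1333
```

View pics/h10.png

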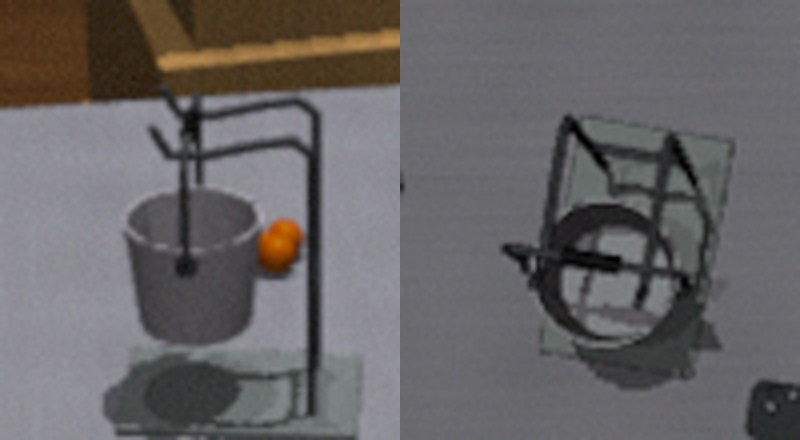

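Pail hangs on both prongs. In the top view the tube (crop 597,260) is midway between the prongs (545 and 650), and the robot is clear. One stillness check, then hand in.

Run:
```python
from h import *
i=[manip.camera('side') for _ in range(8)]
a=i[0]['img'][130:215,280:345].astype(float);b=i[-1]['img'][130:215,280:345].astype(float)
print(cv2.phaseCorrelate(a.mean(2),b.mean(2)))
manip.sign_off()
```

```text
((-0.019148589840384034, 0.008477280424472156), 0.9861825284380688)
the job is handed in; nothing more can be done
```

The pail is hanging still on the grey twin-prong hanger, with the handle lying across both prongs. I handed the job in at about 20.5 s of the 70 s allowed; sign-off reports no verdict.

I swung the folded handle upright with the lower fingertip while the pail stood on the bench. Then I gripped the handle by its tube, carried the pail over, lowered it onto the prongs, let go and backed the arm away.

**Last checks:**
- **Bar position:** by triangulation the bar is at about (530, 224, 217) mm, against my seat estimate of (535.5, 220, 215). That is about 6 mm outward and 2 mm high, within tolerance. The two camera rays missed each other by 3.7 mm, so this is approximate.
- **Stillness:** the picture shifted only about 0.02 px over roughly 0.35 s.
- **Wrist force:** it read about zero after release. While seating the bar I briefly pressed down with about 17 N at the wrist, then eased off.
- **Jar:** I never went near it. Its detected position in the images moved by at most about 3 px, which is detector scatter.

No check failed. The two seat estimates, from the network and from the prong geometry, disagreed by a few millimetres.

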